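# Put the bench tools back in their drawer insert

## Robot

A 6-joint arm with a two-finger parallel gripper is mounted at the origin on the work surface. World frame = base frame: x ahead of the robot, y to its left, z up, the work surface at z = 0. Lengths are in m, angles in rad, forces in N, time in s.
With the tool pointing down it reaches from about 0.3 to 0.75 m from the base axis. Payload 8.5 kg.
Tool frame: the origin (TCP) lies at the very end of the fingers, on their centre line; the grasp point (between the pads) lies 19 mm behind it; z points along the fingers, y is the line along which they close (so a half turn about z gives the same grasp; the last joint's range is limited). The gripper opens to 85 mm and grips with 20 to 120 N. Pads are 22 mm wide; open, the fingers measure 114 mm over their backs; the gripper's body (76 mm by 85 mm) begins 54 mm behind the grasp point. The pads swing forward as they close: fully open they stand 13 mm farther back than shut.
Start: joints at [0.967, 0.381, 1.297, -0, 1.464, -0.215], TCP at [0.208, 0.509, 0.231] pointing down, gripper open.
Joint ranges: [-3.11, 3.11], [-0.89, 2.33], [0.22, 2.48], [-1.42, 4.56], [0.17, 2.85], [-2.88, 2.88]. Speed limits (rad/s): [2.39, 2.39, 3.14, 3.14, 3.14, 3.14].

## Interface

Orientations are given as a rotation vector (axis times angle).
In Python, from cell import get_obs, capture, calibration, hand_in, look_for, outline_of, place_of gives the robot as it stands.
- The arm moves only by the shell command python3 -m handwheel 'ROWS'. ROWS is JSON, a list of rows, each an object with "hand": the opening, from 0 (shut) to 1 (fully open); "dp": the shift along the tool's x, y, z in m, a list of three; "twist": the turn, a rotation vector about the tool's x, y, z in degrees, a list of three. In form: [{"hand": hand, "dp": [x, y, z], "twist": [ax, ay, az]}, ...]. A call has 1 to 8 rows; each row shifts and turns the commanded pose from where the row before left it, along the tool's axes as they then stand; what a row does not reach is not made up. A row lasts 1/8 s, in which the tool goes at most 62.5 mm and 10.7 degrees, less where a joint would pass 70% of its speed; a pose out of reach is approached as far as the arm can. A call with a gripper value outside its range is refused whole. The fingers move at their own pace and stop on an object; the grip force is fixed at half the most. Time passes only in rows, so rows that do not move let the fingers close. It gives the time, the measured TCP pose, the force, the opening and the grip force at its end, in the units of the state.
- get_obs(): the state, without advancing time (a new reading comes with each control period).
- capture(name): name is "scene" or "side" or "wrist"; returns the picture (384x512x3 uint8, blue, green, red); there is no depth.
- calibration(name): a dict with "K" (3x3 intrinsics, pixels), "eye" and "rotation" of the camera in the world; the wrist camera has in their place "tool_from_camera" (4x4, takes a point from camera to tool coordinates, whose origin is the TCP and whose axes are the flange's). Camera axes: x right, y up, looking along -z (the intrinsics and any distortion apply to the point x, -y, -z); pixel columns grow to the right and rows downward; lengths in m; the calibration is good to about 2 mm. A picture is of the moment at which its call begins: read the wrist's pose just before it. calibration takes no time and is no camera call.
- hand_in(): hands the job in; it is judged then, once.
Trained networks look in the newest picture that a camera, given by its name, has taken for a name from the list of things; names that differ only in an ending like _2 or _b are one class to them, and where a whole thing is asked for, a point or a joint stands for the part that bears it (a point fixed in the world has none). Each returns a list of dicts, best first, with "p" (0 to 1); they miss things now and then, are a little off and sometimes report something else, mostly with a low value. They report only what shows in the picture. A call takes as long as a camera call. They do not tell look-alikes from the thing itself.
- look_for(camera, label): "rect" ([left, top, right, bottom] in pixels, round what is visible of it).
- outline_of(camera, label): "region" (384x512 bool, what is visible of it) and "rect" ([left, top, right, bottom] in pixels, round what is visible of it).
- place_of(camera, label): "uv" ([column, row] in pixels: a listed point, or the origin of a listed thing).
The state is a dict: "time_s": time; "q": joint angles; "joint_velocities": joint speeds; "joint_torque": joint torques, N m; "ee_pos": TCP position; "orientation": TCP orientation; "force": force on the tool from outside, world axes, zero at the start; "wrist_torque": the same for the moment, N m; "width": opening from 0.0 (shut) to 1.0 (fully open); "grip_force": force on a finger pad.
Only numpy, scipy, OpenCV 4.12 (cv2) and the standard library are available. Lean on these libraries where they do the work, as an engineer would, in place of code of your own. Each camera call takes 0.05 s, during which the arm holds its last target. There are 200 camera calls.

## Task

Put the pliers and the screwdriver that lie on the dark bench mat away in the open drawer: lay each one flat, without dropping it, down into the empty pocket of the insert that is shaped for it, the pliers with their jaws in the narrow nose of the pocket and the screwdriver with its shaft in the narrow channel. Then push the drawer fully shut without slamming it, and leave the other things on the bench where they are.

Things in the scene. Friction and masses are not known exactly. Their poses are not given: they have to be found in the camera images.
- pliers: Bare steel flat-nose pliers, rigid, 161 mm long, 110 g, flat on the 2 mm mat. Origin: underside, below the rivet; x to the jaw tips, z up. Box joint 26 (x) by 24 (y) by 14 mm thick, centred there: grip it across y. Jaws 18 narrowing to 12 mm wide, 12 mm thick, tips at x +58 mm. Two bowed handles 11 mm thick reach x -102 mm, 61 mm wide over both. Mass centre at x about -10 mm.
- pliers_tip (a point): Middle of the pliers' jaw tips: 58 mm from the pliers' origin along their x, 6 mm above their underside.
- driver: Screwdriver flat on the mat, 156 mm long, 70 g. Octagonal aluminium handle 20 mm across flats, 90 mm long, with 6 mm end cap; steel shaft 5 mm thick, 60 mm long. Origin: underside below the handle's middle; x to the shaft's tip (+105 mm), cap end at -51 mm, axis 10 mm up. Mass centre near the handle's middle: grip there across y. If it rolls, the origin turns with it: use driver_mid.
- driver_mid (a point): Middle of the screwdriver's handle, on its axis (10 mm above the surface it lies on).
- driver_tip (a point): Tip of the screwdriver's shaft, on its axis, 105 mm from driver_mid.
- drawer (a joint): How far (m) the upper drawer is pushed in, of a white bench-top drawer unit fixed on the table (260 mm deep, 320 wide, 116 high; the lower drawer is shut and does not open). 0 fully open, 0.001 to 0.018 at the start, 0.203 fully shut (its stop). It slides along its own x (shuts towards +x, away from the robot) and stays where left; 3 to 4 N moves it.
- drawer_pull (a point): Middle of the outer edge of the aluminium lip pull on the upper drawer's front, 92 mm above the table; axes of the drawer: x into the unit, y along the front, z up. The lip is 120 mm wide (y), 6 mm thick, 12 mm out from the flat front, which spans 57 to 102 mm above the table. To shut, push the lip or the front towards +x. The unit's top, 116 mm up, begins 27 mm behind the lip when shut.
- pliers_pocket (a point): Where the pliers' origin belongs, on the floor of their pocket (66 mm above the table) in the drawer's 14 mm thick dark insert; pliers' x along the drawer's +x (jaws to the back). From here: wide part x -111 to +22, y -40 to +40 mm; nose on to x +66, y -16 to +16. Drawer's inner faces: x -118 and +82, y -227 and +57; side and back walls 28, front 35 mm above the floor.
- driver_pocket (a point): Below where driver_mid belongs, on the floor of the screwdriver pocket (66 mm above the table, 14 deep); screwdriver's x along the drawer's +y (shaft towards the pliers pocket). From here: handle part y -53 to +53, x -17 to +17 mm; shaft channel on to y +113, x -8 to +8; finger recess x -37 to +37, y -26 to +26. A file lies fixed in a parallel pocket about 97 mm further back; it stays.
- spectacles: Bystander: folded spectacles with thin metal rims, 140 mm wide (y), 27 mm high, at the far side of the mat; origin under their centre. Leave alone.
- lens: Bystander: round uncut glass lens, 66 mm in diameter, 10 mm high, lying between the two tools and beyond them; origin under its centre. Leave alone.
- pot: Bystander: little clear pot with white lid, 34 mm in diameter, 34 mm high, on the robot's side of the mat; origin under its centre. Leave alone.
- dropper: Bystander: white dropper bottle with a conical blue cap, 34 mm in diameter, 85 mm high; origin under its centre. Leave alone.
- carton: Bystander: white carton, 50 by 75 by 45 mm high; origin under its centre. Leave alone.
Mind the look-alikes: they are no part of the job. Of the things that look like the pliers, take the one that is farthest to the robot's right at the start.

How it is judged:
By the outcome, as a careful person would: the job done as asked, in the order asked, and still so for the second after the job is handed in, with the robot touching nothing.
It also fails if it takes over 70 s, if anything falls off the work surface, if the arm or the gripper's body presses on something with over 40 N, if the wrist force passes 120 N, or if a joint passes its speed limit or range.

## Working session

There is one attempt and no reset: what is moved stays moved. The work goes in short steps, Python scripts to look and compute and a shell command to move; the robot and the scene stay as the last step left them, time stands still between calls to the robot, and variables do not carry over. Pictures are saved under pics/ and viewed, at most 10 in all, crops included, and the job is handed in when it is done.

```bash
ls; mkdir -p pics
cat > h.py <<'E'
import numpy as np, cv2
from scipy.spatial.transform import Rotation as R
from cell import *
def cam(name,obs=None):
    c=calibration(name);K=np.array(c["K"])
    if name=="wrist":
        o=obs or get_obs();T=np.eye(4);T[:3,:3]=R.from_rotvec(o["orientation"]).as_matrix();T[:3,3]=o["ee_pos"]
        M=T@np.array(c["tool_from_camera"]);return K,M[:3,3],M[:3,:3],c
    return K,np.array(c["eye"]),np.array(c["rotation"]),c
def ray(cm,uv):
    K,e,r,c=cm;d=c.get("distortion",c.get("dist"))
    p=cv2.undistortPoints(np.array([[uv]],float),K,None if d is None else np.array(d,float))[0,0]
    return e,r@np.array([p[0],-p[1],-1])
def onz(cm,uv,z):
    e,d=ray(cm,uv);return e+d*(z-e[2])/d[2]
def proj(cm,P):
    K,e,r,c=cm;q=r.T@(np.array(P)-e);q=np.array([q[0],-q[1],-q[2]]);d=c.get("distortion",c.get("dist"))
    return cv2.projectPoints(q[None],np.zeros(3),np.zeros(3),K,None if d is None else np.array(d,float))[0].ravel()
E
python3 - <<'E'
from h import *
for n in("scene","side","wrist"):
    print(n,{k:np.round(np.array(v),3).tolist() if not isinstance(v,(str,dict)) else v for k,v in calibration(n).items()})
o=get_obs();print(o)
ims=[]
for n in("scene","side"):
    im=capture(n);cv2.imwrite(f"pics/{n}0.png",im)
    cm=cam(n)
    Z={"pliers":.002,"pliers_tip":.008,"driver_mid":.012,"driver_tip":.012,"drawer_pull":.092,"pliers_pocket":.066,"driver_pocket":.066,"spectacles":0.002,"lens":.002,"pot":.002,"dropper":0,"carton":0}
    for l,z in Z.items():
        for d in place_of(n,l):
            print(n,l,round(d["p"],2),np.round(d["uv"],1),np.round(onz(cm,d["uv"],z),3))
E
```

```text
pics
scene {'K': [[422.317, 0.0, 253.492], [0.0, 422.317, 193.386], [0.0, 0.0, 1.0]], 'eye': [1.421, 0.135, 0.907], 'rotation': [0.618, 0.751, 1.591]}
side {'K': [[397.466, 0.0, 258.715], [0.0, 397.466, 190.205], [0.0, 0.0, 1.0]], 'eye': [0.413, 0.698, 0.689], 'rotation': [0.082, -1.267, -2.772]}
wrist {'K': [[322.186, 0.0, 256.606], [0.0, 322.186, 195.487], [0.0, 0.0, 1.0]], 'tool_from_camera': [[-0.001, 0.945, 0.326, 0.084], [1.0, 0.001, 0.0, 0.0], [-0.0, 0.326, -0.945, -0.143], [0.0, 0.0, 0.0, 1.0]]}
{'time_s': 0.0, 'q': array([ 9.66686670e-01,  3.81209597e-01,  1.29828217e+00, -2.75537474e-05,
        1.46358365e+00, -2.15307127e-01]), 'joint_velocities': array([ 0.00256949,  0.00141009, -0.00212829,  0.00133011,  0.00066197,
        0.0003428 ]), 'joint_torque': array([ 1.51475178e-03, -4.48461699e+01, -2.31274420e+01, -6.80338098e-05,
        4.80103932e-03, -4.60803756e-05]), 'ee_pos': array([0.20833359, 0.50869394, 0.23069725]), 'orientation': array([-6.06776118e-01, -3.08186138e+00,  2.15310273e-03]), 'force': array([0.21020469, 1.26468018, 1.08423815]), 'wrist_torque': array([0.00028091, 0.02407924, 0.03006849]), 'grip_force': 0.0, 'width': 0.9966696681531438}Traceback (most recent call last):
  File "<stdin>", line 12, in <module>
  File "h.py", line 15, in onz
    e,d=ray(cm,uv);return e+d*(z-e[2])/d[2]
                                       ~^^^
IndexError: invalid index to scalar variable.
```

Rotation is a rotation vector.

```bash
sed -i 's/np.array(c\["rotation"\]),c/R.from_rotvec(c["rotation"]).as_matrix(),c/' h.py
python3 - <<'E'
from h import *
for n in("scene","side"):
    im=capture(n);cv2.imwrite(f"pics/{n}0.png",im)
    cm=cam(n)
    Z={"pliers":.002,"pliers_tip":.008,"driver_mid":.012,"driver_tip":.012,"drawer_pull":.092,"pliers_pocket":.066,"driver_pocket":.066,"spectacles":0.002,"lens":.002,"pot":.002,"dropper":0,"carton":0}
    for l,z in Z.items():
        for d in place_of(n,l):
            print(n,l,round(d["p"],2),np.round(d["uv"],1),np.round(onz(cm,d["uv"],z),3))
E
```

```text
scene pliers 0.77 [352.4 181.7] [0.274 0.283 0.002]
scene pliers 0.52 [237.9 213. ] [ 0.475 -0.075  0.002]
scene pliers 0.33 [185.1 197. ] [ 0.422 -0.261  0.002]
scene pliers_tip 0.86 [338.5 170.1] [0.222 0.236 0.008]
scene pliers_tip 0.81 [237.9 223.3] [ 0.527 -0.066  0.008]
scene pliers_tip 0.41 [148.6 199.4] [ 0.455 -0.374  0.008]
scene driver_mid 0.46 [149.8 198.1] [ 0.452 -0.37   0.012]
scene driver_tip 0.69 [181.7 198.8] [ 0.443 -0.265  0.012]
scene driver_tip 0.57 [205.5 184.2] [ 0.36  -0.206  0.012]
scene driver_tip 0.32 [151.4 201. ] [ 0.465 -0.36   0.012]
scene drawer_pull 0.85 [351.9 184.7] [0.403 0.266 0.092]
scene drawer_pull 0.51 [151.7 200.5] [ 0.549 -0.315  0.092]
scene pliers_pocket 0.58 [390.4 224.7] [0.535 0.372 0.066]
scene driver_pocket 0.58 [324.4 211. ] [0.502 0.188 0.066]
scene spectacles 0.22 [203.1 184.3] [ 0.35  -0.218  0.002]
scene lens 0.83 [185.4 243. ] [ 0.621 -0.205  0.002]
scene pot 0.58 [208.1 184.8] [ 0.35  -0.2    0.002]
scene pot 0.57 [235.3 212.2] [ 0.473 -0.084  0.002]
scene dropper 0.73 [238.3 275.1] [ 0.714 -0.031  0.   ]
scene carton 0.89 [13
[... 394 characters left out ...]
 [267.6 190.3] [ 0.48  -0.082  0.012]
side driver_tip 0.74 [289.9 151.8] [ 0.431 -0.259  0.012]
side drawer_pull 0.67 [292.9 285.2] [0.404 0.266 0.092]
side drawer_pull 0.27 [289.6 148.7] [ 0.43  -0.16   0.092]
side driver_pocket 0.86 [248.9 258.3] [0.493 0.191 0.066]
side spectacles 0.73 [319.4 167.3] [ 0.344 -0.206  0.002]
side spectacles 0.6 [192.  165.9] [ 0.705 -0.179  0.002]
side lens 0.8 [218.1 159.8] [ 0.636 -0.215  0.002]
side pot 0.46 [321.3 165.9] [ 0.339 -0.213  0.002]
side dropper 0.67 [177.8 201.8] [ 0.707 -0.029  0.   ]
side dropper 0.39 [248.7 197.5] [ 0.528 -0.063  0.   ]
side carton 0.69 [268.8 190.6] [ 0.478 -0.095  0.   ]
side carton 0.37 [212.9 345.3] [0.542 0.345 0.   ]
```

View pics/scene0.png

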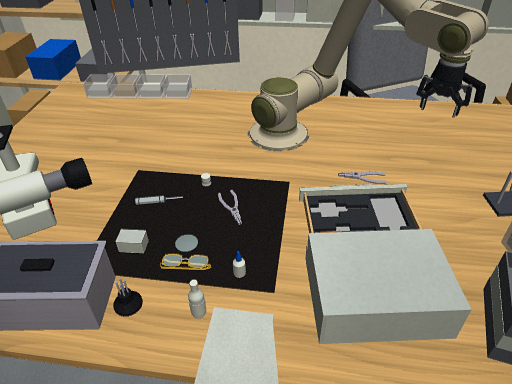

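View pics/side0.png

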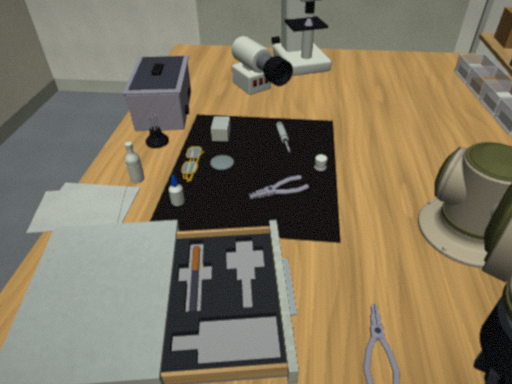

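The mat pliers (scene ~[232,206], side ~[280,188]) and the off-mat pliers (scene ~[362,177], side ~[378,345]) are the two candidates. The mat pair lies at y≈-0.08 and the other at y≈+0.26. The robot's right is -y, so the mat pair is the one meant. The drawer pull is at about (0.403, 0.266). I'll view the drawer from above on the way.

```bash
python3 -m handwheel '[{"hand":1,"dp":[-0.04,0,0],"twist":[0,0,-7.43]},{"hand":1,"dp":[-0.04,0,0],"twist":[0,0,-7.43]},{"hand":1,"dp":[-0.04,0,0],"twist":[0,0,-7.43]},{"hand":1,"dp":[-0.029,-0.036,0],"twist":[0,0,0]},{"hand":1,"dp":[-0.029,-0.036,0],"twist":[0,0,0]},{"hand":1,"dp":[-0.029,-0.036,0],"twist":[0,0,0]},{"hand":1,"dp":[-0.029,-0.036,0],"twist":[0,0,0]},{"hand":1,"dp":[-0.029,-0.036,-0.01],"twist":[0,0,0]}]'
python3 - <<'E'
from h import *
big=cv2.resize(cv2.imread("pics/scene0.png")[160:240,120:420],None,fx=2.6,fy=2.6,interpolation=3);cv2.imwrite("pics/crop.png",big)
o=get_obs();cm=cam("wrist",o);im=capture("wrist");cv2.imwrite("pics/w1.png",im);print(o["ee_pos"],o["orientation"])
for l,z in {"drawer_pull":.092,"pliers_pocket":.066,"driver_pocket":.066,"pliers":.002}.items():
    for d in place_of("wrist",l):
        print(l,round(d["p"],2),np.round(d["uv"],1),np.round(onz(cm,d["uv"],z),4))
E
```

```text
time_s: 2.4
ee_pos: [0.4695, 0.297, 0.2409]
orientation: [0.0, -3.14, 0.001]
force: [0.7, 1.2, 0.4]
width: 0.998
grip_force: 0.0
[0.469464   0.29703082 0.24094827] [ 2.86005650e-04 -3.14034379e+00  6.62120544e-04]
drawer_pull 0.57 [218.3 110.8] [0.4072 0.2636 0.092 ]
pliers_pocket 0.68 [322.8 229.1] [0.5333 0.3687 0.066 ]
driver_pocket 0.89 [160.1 201.4] [0.5012 0.1958 0.066 ]
```

View pics/crop.png

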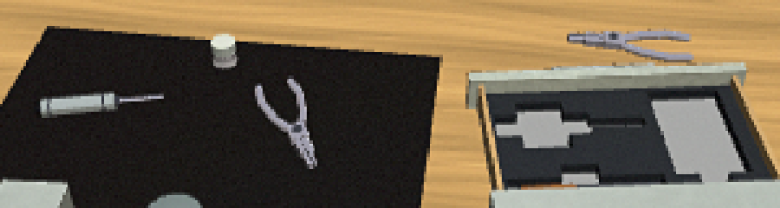

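View pics/w1.png

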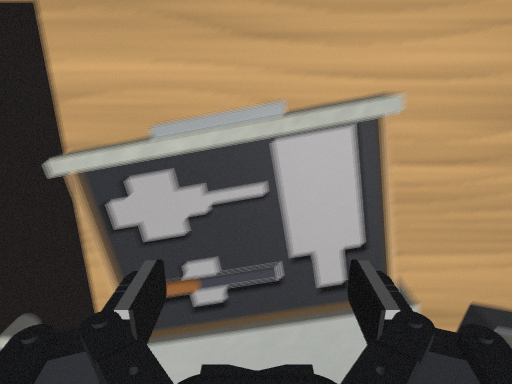

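The crop confirms it: bare-steel pliers on the mat at crop (285,125), look-alike off the mat at (630,45), and the driver at (90,103). The wrist view shows the drawer turned slightly in yaw, with the driver pocket at ~(160,203), the file at (230,280) and the pliers pocket at ~(320,200). I'll fit the pocket shapes and move on to view the mat.

```bash
cat > fit.py <<'E'
from h import *
from scipy.optimize import minimize
PL=np.array([[-111,-40],[22,-40],[22,-16],[66,-16],[66,16],[22,16],[22,40],[-111,40]])/1e3
# driver pocket in drawer axes (x,y)
DR=np.array([[-17,-53],[17,-53],[17,-26],[37,-26],[37,26],[17,26],[17,53],[8,53],[8,113],[-8,113],[-8,53],[-17,53],[-17,26],[-37,26],[-37,-26],[-17,-26]])/1e3
def mask(cm,poly,p,zf=.066,zt=.080):
    c,s=np.cos(p[2]),np.sin(p[2]);Q=poly@np.array([[c,s],[-s,c]])+p[:2];ms=[]
    for z in(zf,zt):
        uv=np.array([proj(cm,[*q,z]) for q in Q]);m=np.zeros((768,1024),np.uint8)
        cv2.fillPoly(m,[np.round((uv*2+.5)*16).astype(np.int32)],1,shift=4);ms.append(m)
    return ms[0]&ms[1]
def fit(cm,img,poly,p0,thr=115):
    g=cv2.cvtColor(img,cv2.COLOR_BGR2GRAY);g=cv2.resize(g,(1024,768),interpolation=1)
    full=np.zeros_like(g);m0=cv2.dilate(mask(cm,poly,p0),np.ones((25,25)));t=((g>thr)&(m0>0)).astype(np.uint8)
    f=lambda p:1-(lambda m:(m&t).sum()/(m|t).sum())(mask(cm,poly,p*np.array([1,1,10.])))
    x0=np.array(p0)/[1,1,10]
    r=minimize(f,x0,method="Nelder-Mead",options=dict(initial_simplex=x0+np.vstack([np.zeros(3),np.eye(3)*.006]),xatol=1e-4,fatol=1e-4))
    return r.x*[1,1,10],1-r.fun
E
python3 - <<'E'
from fit import *
o=dict(ee_pos=[0.469464,.29703082,.24094827],orientation=[2.86005650e-04,-3.14034379,6.62e-04])
cm=cam("wrist",o);im=cv2.imread("pics/w1.png")
for n,P,p0 in(("pl",PL,(.533,.369,.13)),("dr",DR,(.501,.196,.13))):
    for th in(100,120):
        p,i=fit(cm,im,P,p0,th);print(n,np.round(p,4),np.degrees(p[2]).round(2),round(i,3))
E
python3 -m handwheel '[{"hand":1,"dp":[0.0025,-0.0622,0],"twist":[0,0,0]},{"hand":1,"dp":[0.0025,-0.0622,0],"twist":[0,0,0]},{"hand":1,"dp":[0.0025,-0.0622,0],"twist":[0,0,0]},{"hand":1,"dp":[0.0025,-0.0622,0],"twist":[0,0,0]},{"hand":1,"dp":[0.0025,-0.0622,0],"twist":[0,0,0]},{"hand":1,"dp":[0.0025,-0.0622,0],"twist":[0,0,0]},{"hand":1,"dp":[0.0025,-0.0622,0],"twist":[0,0,0]},{"hand":1,"dp":[0.0025,-0.0622,0],"twist":[0,0,0]}]'
python3 - <<'E'
from h import *
o=get_obs();cm=cam("wrist",o);im=capture("wrist");cv2.imwrite("pics/w2.png",im);print(o["ee_pos"],o["orientation"])
for l,z in {"pliers":.002,"pliers_tip":.008,"driver_mid":.012,"driver_tip":.012}.items():
    for d in place_of("wrist",l):
        print(l,round(d["p"],2),np.round(d["uv"],1),np.round(onz(cm,d["uv"],z),4))
E
```

```text
pl [0.527  0.3696 0.1785] 10.23 0.878
pl [0.5368 0.3699 0.178 ] 10.2 0.911
dr [0.5046 0.1947 0.1812] 10.38 0.913
dr [0.5042 0.1943 0.1757] 10.07 0.965
time_s: 3.65
ee_pos: [0.4489, -0.1999, 0.2413]
orientation: [-0.003, 3.141, 0.0]
force: [1.0, 0.9, -0.7]
width: 0.999
grip_force: 0.0
[ 0.44892559 -0.19987712  0.24133614] [-3.21267281e-03  3.14131690e+00  4.19116110e-04]
pliers 0.75 [347.7 179.9] [ 0.4763 -0.0872  0.002 ]
pliers_tip 0.56 [370.1 217.3] [ 0.5237 -0.056   0.008 ]
driver_mid 0.82 [118.8 168.6] [ 0.4596 -0.3632  0.012 ]
driver_tip 0.88 [202.4 144.2] [ 0.4305 -0.2624  0.012 ]
```

View pics/w2.png

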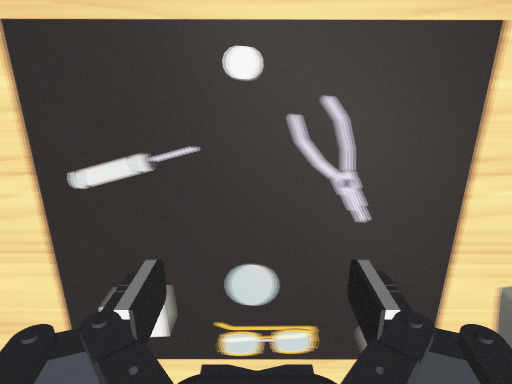

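The mat view is blurred by residual motion: driver at (118,170) to (200,150), pliers joint at (346,181), jaw tip at (365,217). The arm has settled now, so I'll retake it and measure axes from the outlines.

Run:
```python
from h import *
o=get_obs();cm=cam("wrist",o);im=capture("wrist");cv2.imwrite("pics/w3.png",im);print(o["ee_pos"],o["orientation"])
for l,z in {"pliers":.002,"pliers_tip":.008,"driver_mid":.012,"driver_tip":.012}.items():
    for d in place_of("wrist",l)[:1]:
        print(l,round(d["p"],2),np.round(d["uv"],1),np.round(onz(cm,d["uv"],z),4))
g=cv2.cvtColor(im,cv2.COLOR_BGR2GRAY)
n,lab,st,ce=cv2.connectedComponentsWithStats((g>85).astype(np.uint8))
for (u,v),z,nm in(((347,180),.010,"pliers"),((115,170),.012,"driver")):
    k=np.bincount(lab[v-8:v+9,u-8:u+9].ravel(),minlength=n);k[0]=0;k=k.argmax()
    uv=np.argwhere(lab==k)[:,::-1];P=np.array([onz(cm,a,z)[:2] for a in uv])
    c=P.mean(0);w,V=np.linalg.eigh(np.cov(P.T));a=V[:,1];a=a*np.sign(a@([1,.5] if nm=="pliers" else [0,1]))
    s=(P-c)@a;t=(P-c)@[-a[1],a[0]]
    print(nm,st[k],"centroid",c.round(4),"yaw",np.degrees(np.arctan2(a[1],a[0])).round(1),"range",s.min().round(4),s.max().round(4),"ends",(c+a*s.min()).round(4),(c+a*s.max()).round(4),"t",t.min().round(4),t.max().round(4))
    for lo in np.arange(s.min(),s.max(),.012):
        b=(s>=lo)&(s<lo+.012)
        if b.any(): print("   s %.3f t %.4f %.4f mid %s"%(lo+.006,t[b].min(),t[b].max(),(c+a*(lo+.006)+np.array([-a[1],a[0]])*(t[b].min()+t[b].max())/2).round(4)))
```

```text
[ 0.44911475 -0.19801925  0.24112677] [ 1.95882273e-03 -3.14125213e+00 -1.15468178e-03]
pliers 0.86 [344.5 181.4] [ 0.4783 -0.0891  0.002 ]
pliers_tip 0.81 [367.2 218.2] [ 0.5251 -0.0577  0.008 ]
driver_mid 0.71 [113.4 170.8] [ 0.4621 -0.3679  0.012 ]
driver_tip 0.73 [202.1 145.5] [ 0.4319 -0.2608  0.012 ]
pliers [ 293   96   78  127 2464] centroid [ 0.4492 -0.1012] yaw 28.2 range -0.0716 0.0892 ends [ 0.3861 -0.135 ] [ 0.5279 -0.0591] t -0.0312 0.0297
   s -0.066 t -0.0278 0.0265 mid [ 0.3917 -0.1328]
   s -0.054 t -0.0297 0.0282 mid [ 0.4023 -0.1272]
   s -0.042 t -0.0312 0.0297 mid [ 0.4129 -0.1215]
   s -0.030 t -0.0301 0.0288 mid [ 0.4234 -0.1158]
   s -0.018 t -0.0275 0.0261 mid [ 0.434  -0.1101]
   s -0.006 t -0.0253 0.0242 mid [ 0.4445 -0.1044]
   s 0.006 t -0.0215 0.0211 mid [ 0.4549 -0.0984]
   s 0.018 t -0.0161 0.0150 mid [ 0.4657 -0.093 ]
   s 0.030 t -0.0126 0.0124 mid [ 0.4761 -0.087 ]
   s 0.042 t -0.0125 0.0124 mid [ 0.4866 -0.0812]
   s 0.054 t -0.0095 0.0092 mid [ 0.4972 -0.0757]
   s 0.066 t -0.0093 0.0092 mid [ 0.5078 -0.0699]
   s 0.078 t -0.0064 0.0062 mid [ 0.5
[... 216 characters left out ...]
 -0.055 t -0.0108 0.0107 mid [ 0.4746 -0.4109]
   s -0.043 t -0.0107 0.0107 mid [ 0.4714 -0.3993]
   s -0.031 t -0.0109 0.0108 mid [ 0.4682 -0.3877]
   s -0.019 t -0.0109 0.0108 mid [ 0.4651 -0.3761]
   s -0.007 t -0.0109 0.0109 mid [ 0.4619 -0.3646]
   s 0.005 t -0.0108 0.0108 mid [ 0.4588 -0.353 ]
   s 0.017 t -0.0110 0.0107 mid [ 0.4557 -0.3414]
   s 0.029 t -0.0110 0.0107 mid [ 0.4526 -0.3298]
   s 0.041 t -0.0096 0.0105 mid [ 0.4489 -0.3184]
   s 0.053 t -0.0026 0.0026 mid [ 0.4462 -0.3067]
   s 0.065 t -0.0026 0.0026 mid [ 0.443  -0.2951]
   s 0.077 t -0.0026 0.0025 mid [ 0.4399 -0.2835]
   s 0.089 t -0.0027 0.0025 mid [ 0.4368 -0.2719]
   s 0.101 t -0.0024 0.0013 mid [ 0.4341 -0.2602]
```

Measured sizes agree with those given: pliers 161 x 61 mm, driver 157 mm. The pliers origin is at (0.4767,-0.0865), yaw 28.2°. The driver's middle is at (0.4625,-0.3669), yaw 105.2°. Next I go over the pliers.

```bash
python3 -m handwheel '[{"hand":1,"dp":[-0.0138,0.0558,0.02],"twist":[0,0,0]},{"hand":1,"dp":[-0.0138,0.0558,0.02],"twist":[0,0,0]},{"hand":1,"dp":[0,0,0.05],"twist":[0,0,-9.4]},{"hand":1,"dp":[0,0,0.05],"twist":[0,0,-9.4]},{"hand":0.8,"dp":[0,0,0.05],"twist":[0,0,-9.4]},{"hand":0.6,"dp":[0,0,0.02],"twist":[0,0,0]},{"hand":0.6,"dp":[0,0,0.01],"twist":[0,0,0]},{"hand":0.6,"dp":[0,0,0],"twist":[0,0,0]}]'
python3 - <<'E'
from h import *
o=get_obs();cm=cam("wrist",o);im=capture("wrist");cv2.imwrite("pics/w4.png",im);M=R.from_rotvec(o["orientation"]).as_matrix()
print(o["ee_pos"],np.degrees(np.arctan2(M[1,0],M[0,0])),M[:,2])
print("want",M.T@(np.array([.4767,-.0865,.005])-o["ee_pos"]))
for l,z in {"pliers":.002,"pliers_tip":.008}.items():
    for d in place_of("wrist",l)[:1]: print(l,round(d["p"],2),np.round(d["uv"],1),np.round(onz(cm,d["uv"],z),4))
E
```

```text
time_s: 5.15
ee_pos: [0.4767, -0.0874, 0.0215]
orientation: [-0.766, 3.047, 0.0]
force: [0.3, 0.0, 0.1]
width: 0.598
grip_force: 0.0
[ 0.47671446 -0.0873589   0.02145947] -151.76580952359967 [-8.19573257e-07  5.16188048e-06 -1.00000000e+00]
want [-0.00039356  0.00076347  0.01645947]
pliers 0.71 [256.2 242.2] [ 0.4766 -0.0876  0.002 ]
pliers_tip 0.88 [260.7 331. ] [ 0.5249 -0.0588  0.008 ]
```

View pics/w4.png

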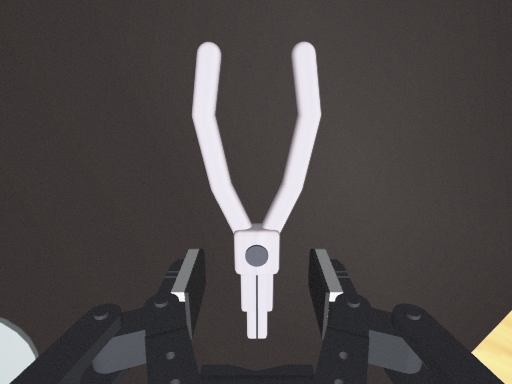

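The pliers are centred and straight between the fingers, rivet at (257,255). I'll descend and grip.

```bash
python3 -m handwheel '[{"hand":0.6,"dp":[0,0.0004,0.01],"twist":[0,0,0]},{"hand":0.45,"dp":[0,0,0.006],"twist":[0,0,0]},{"hand":0,"dp":[0,0,0],"twist":[0,0,0]},{"hand":0,"dp":[0,0,0],"twist":[0,0,0]},{"hand":0,"dp":[0,0,0],"twist":[0,0,0]},{"hand":0,"dp":[0,0,0],"twist":[0,0,0]}]'
```

```text
time_s: 6.05
ee_pos: [0.4764, -0.0873, 0.0053]
orientation: [-0.766, 3.047, -0.0]
force: [-0.2, -0.5, -1.5]
width: 0.259
grip_force: 57.0
```

The grip is good. I'll lift, turn to the drawer's yaw, and carry it to a spot beside the pliers pocket to look at the drawer at rest.

```bash
python3 -m handwheel '[{"hand":0,"dp":[0,0,-0.03],"twist":[0,0,0]},{"hand":0,"dp":[0,0,-0.06],"twist":[0,0,9]},{"hand":0,"dp":[0,0,-0.06],"twist":[0,0,9]},{"hand":0,"dp":[0,0,-0.06],"twist":[0,0,0]},{"hand":0,"dp":[-0.0092,0.0612,-0.02],"twist":[0,0,0]},{"hand":0,"dp":[-0.0092,0.0612,0],"twist":[0,0,0]},{"hand":0,"dp":[-0.0092,0.0612,0],"twist":[0,0,0]},{"hand":0,"dp":[-0.0092,0.0612,0],"twist":[0,0,0]}]'
python3 -m handwheel '[{"hand":0,"dp":[-0.0092,0.0612,0],"twist":[0,0,0]},{"hand":0,"dp":[-0.0092,0.0612,0],"twist":[0,0,0]},{"hand":0,"dp":[-0.0092,0.0612,0],"twist":[0,0,0]},{"hand":0,"dp":[-0.0092,0.0612,0],"twist":[0,0,0]},{"hand":0,"dp":[-0.0092,0.0612,0],"twist":[0,0,0]},{"hand":0,"dp":[0,0,0],"twist":[0,0,0]},{"hand":0,"dp":[0,0,0],"twist":[0,0,0]}]'
cat > look.py <<'E'
from fit import *
import sys
o=get_obs();cm=cam("wrist",o);im=capture("wrist");cv2.imwrite("pics/%s.png"%sys.argv[1],im)
M=R.from_rotvec(o["orientation"]).as_matrix();print(o["ee_pos"],np.degrees(np.arctan2(M[1,0],M[0,0])),o["joint_velocities"].round(3).max())
vis=im.copy()
for n,P,p0 in(("pl",PL,(.533,.369,.178)),("dr",DR,(.503,.1945,.178))):
    for th in(90,115,140):
        p,i=fit(cm,im,P,p0,th);print(n,th,np.round(p,4),np.degrees(p[2]).round(2),round(i,3))
        if th==115:
            m=cv2.resize(mask(cm,P,p),(512,384));c,_=cv2.findContours(m,0,1);cv2.drawContours(vis,c,-1,(0,0,255),1)
cv2.imwrite("pics/%sv.png"%sys.argv[1],vis)
E
python3 look.py w5
```

```text
time_s: 7.05
ee_pos: [0.4688, 0.1597, 0.2347]
orientation: [-0.279, 3.129, -0.0]
force: [1.2, -0.4, -1.4]
width: 0.262
grip_force: 57.5
time_s: 7.92
ee_pos: [0.4601, 0.4668, 0.2341]
orientation: [0.28, -3.128, 0.001]
force: [-0.3, -1.2, -1.6]
width: 0.262
grip_force: 57.6
[0.46011528 0.4667554  0.23406841] -169.77360259512832 0.01
pl 90 [0.5342 0.3734 0.1793] 10.27 0.974
pl 115 [0.5344 0.3739 0.1827] 10.47 0.961
pl 140 [0.5349 0.3734 0.1806] 10.35 0.947
dr 90 [0.5016 0.1977 0.1752] 10.04 0.95
dr 115 [0.5017 0.1974 0.1775] 10.17 0.931
dr 140 [0.5025 0.1969 0.1789] 10.25 0.878
```

View pics/w5v.png

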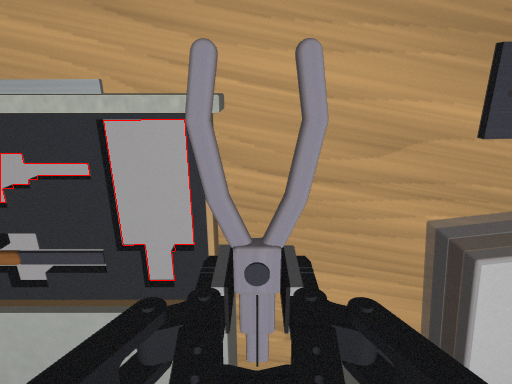

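The outline fits the pocket edges well: (0.5344, 0.3735), yaw 10.3°. I'll move over it and part-way down.

```bash
python3 -m handwheel '[{"hand":0,"dp":[-0.0283,-0.0525,0],"twist":[0,0,-0.1]},{"hand":0,"dp":[-0.0283,-0.0525,0.02],"twist":[0,0,0]},{"hand":0,"dp":[0,0,0.045],"twist":[0,0,0]},{"hand":0,"dp":[0,0,0.04],"twist":[0,0,0]},{"hand":0,"dp":[0,0,0.02],"twist":[0,0,0]},{"hand":0,"dp":[0,0,0.01],"twist":[0,0,0]},{"hand":0,"dp":[0,0,0],"twist":[0,0,0]}]'
python3 - <<'E'
from h import *
o=get_obs();M=R.from_rotvec(o["orientation"]).as_matrix()
print(o["ee_pos"],np.degrees(np.arctan2(M[1,0],M[0,0])),"d",M.T@(np.array([.5344,.3735,.0695])-o["ee_pos"]))
cv2.imwrite("pics/w6.png",capture("wrist"))
E
```

```text
time_s: 8.85
ee_pos: [0.5346, 0.3735, 0.1]
orientation: [0.281, -3.129, 0.0]
force: [-0.0, -0.0, 0.2]
width: 0.263
grip_force: 57.7
[0.53462986 0.37349741 0.09996663] -169.7393246107857 d [2.24231130e-04 4.45262938e-05 3.04666427e-02]
```

View pics/w6.png

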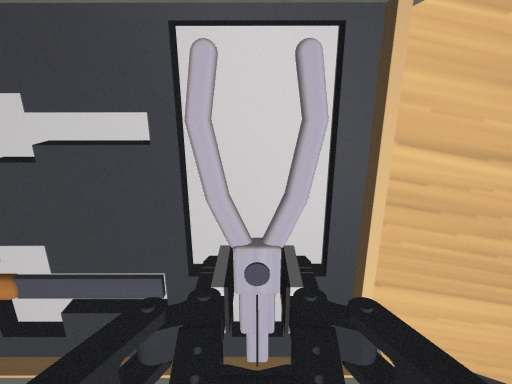

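The pliers sit centrally over the pocket, handles well inside it and jaws over the nose. I'll lower gently.

```bash
python3 -m handwheel '[{"hand":0,"dp":[0,0,0.014],"twist":[0,0,0]},{"hand":0,"dp":[0,0,0.009],"twist":[0,0,0]},{"hand":0,"dp":[0,0,0.004],"twist":[0,0,0]},{"hand":0,"dp":[0,0,0.002],"twist":[0,0,0]},{"hand":0,"dp":[0,0,0.001],"twist":[0,0,0]},{"hand":0,"dp":[0,0,0],"twist":[0,0,0]}]'
```

```text
time_s: 9.65
ee_pos: [0.5345, 0.3742, 0.0698]
orientation: [-0.282, 3.129, 0.0]
force: [-0.5, 1.2, -0.3]
width: 0.264
grip_force: 57.7
```

```bash
python3 -m handwheel '[{"hand":0,"dp":[0,0,0.0007],"twist":[0,0,0]},{"hand":0,"dp":[0,0,0],"twist":[0,0,0]}]'; python3 -m handwheel '[{"hand":0,"dp":[0,0,0.0005],"twist":[0,0,0]},{"hand":0,"dp":[0,0,0],"twist":[0,0,0]}]'
```

```text
time_s: 9.9
ee_pos: [0.5345, 0.3742, 0.0691]
orientation: [-0.282, 3.129, 0.0]
force: [0.3, 0.5, -1.4]
width: 0.264
grip_force: 57.7
time_s: 10.15
ee_pos: [0.5346, 0.3742, 0.069]
orientation: [-0.282, 3.128, 0.0]
force: [-0.3, -1.4, 3.6]
width: 0.26
grip_force: 58.2
```

Contact is made at 3.6 N. I'll release, rise straight up, turn by +85°, and travel to the screwdriver.

```bash
python3 -m handwheel '[{"hand":0.43,"dp":[0,0,0],"twist":[0,0,0]},{"hand":0.43,"dp":[0,0,0],"twist":[0,0,0]},{"hand":0.43,"dp":[0,0,0],"twist":[0,0,0]},{"hand":0.43,"dp":[0,0,-0.015],"twist":[0,0,0]},{"hand":0.43,"dp":[0,0,-0.035],"twist":[0,0,0]},{"hand":0.43,"dp":[0,0,-0.05],"twist":[0,0,0]},{"hand":0.43,"dp":[0,0,-0.05],"twist":[0,0,0]},{"hand":0.43,"dp":[0,0,0],"twist":[0,0,0]}]'
python3 - <<'E'
from fit import *
o=get_obs();cm=cam("wrist",o);im=capture("wrist");cv2.imwrite("pics/w7.png",im)
for l,z in(("pliers",.066),("pliers_tip",.072)):
    for d in place_of("wrist",l)[:1]: print(l,d["p"],d["uv"],onz(cm,d["uv"],z).round(4))
E
```

```text
time_s: 11.15
ee_pos: [0.5356, 0.3748, 0.2242]
orientation: [-0.282, 3.12, 0.005]
force: [-0.7, 0.7, -0.9]
width: 0.435
grip_force: 0.0
pliers 0.67 [254.5, 174.8] [0.536  0.3734 0.066 ]
pliers_tip 0.67 [258.8, 230.3] [0.5907 0.3875 0.072 ]
```

View pics/w7.png

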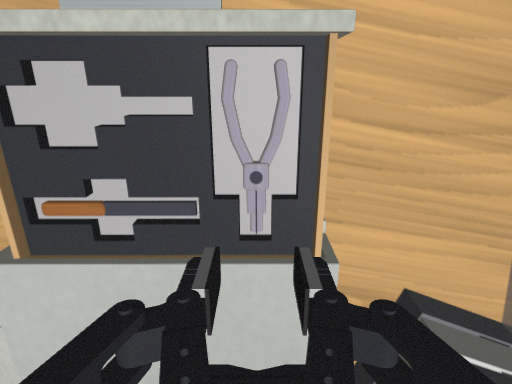

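The pliers lie flat in their pocket with the jaws in the nose (tip at 257,230). The driver pocket is in full view, so I'll refit it at rest and then turn.

```bash
python3 look.py w8 | grep -v pl
python3 -m handwheel '[{"hand":0.43,"dp":[0,0,0],"twist":[0,0,10.6]},{"hand":0.5,"dp":[0,0,0],"twist":[0,0,10.6]},{"hand":0.6,"dp":[0,0,0],"twist":[0,0,10.6]},{"hand":0.6,"dp":[0,0,0],"twist":[0,0,10.6]},{"hand":0.6,"dp":[0,0,0],"twist":[0,0,10.6]},{"hand":0.6,"dp":[0,0,0],"twist":[0,0,10.6]},{"hand":0.6,"dp":[0,0,0],"twist":[0,0,10.6]},{"hand":0.6,"dp":[0,0,0],"twist":[0,0,10.6]}]'
python3 - <<'E'
from h import *
o=get_obs();M=R.from_rotvec(o["orientation"]).as_matrix()
print(o["q"].round(2),np.degrees(np.arctan2(M[1,0],M[0,0])),M[:,2],"d",M.T@(np.array([.4625,-.3669,.22])-o["ee_pos"]))
E
```

```text
[0.53403874 0.37397131 0.21797149] -169.68559834938839 0.017
dr 90 [0.5018 0.1982 0.18  ] 10.31 0.994
dr 115 [0.5017 0.1981 0.1776] 10.18 0.985
dr 140 [0.5017 0.1981 0.1784] 10.22 0.965
time_s: 12.35
ee_pos: [0.5341, 0.374, 0.2171]
orientation: [-1.908, -2.494, 0.004]
force: [0.5, 0.0, -0.4]
width: 0.601
grip_force: 0.0
[0.43 0.58 1.   0.   1.56 0.17] 105.16311260788096 [-0.00247815 -0.00110653 -0.99999632] d [-0.6963585  -0.26290083 -0.00193324]
```

```bash
python3 -m handwheel '[{"hand":0.6,"dp":[-0.0536,-0.0202,0],"twist":[0,0,0]},{"hand":0.6,"dp":[-0.0536,-0.0202,0],"twist":[0,0,0]},{"hand":0.6,"dp":[-0.0536,-0.0202,0],"twist":[0,0,0]},{"hand":0.6,"dp":[-0.0536,-0.0202,0],"twist":[0,0,0]},{"hand":0.6,"dp":[-0.0536,-0.0202,0],"twist":[0,0,0]},{"hand":0.6,"dp":[-0.0536,-0.0202,0],"twist":[0,0,0]},{"hand":0.6,"dp":[-0.0536,-0.0202,0],"twist":[0,0,0]},{"hand":0.6,"dp":[-0.0536,-0.0202,0],"twist":[0,0,0]}]'
python3 -m handwheel '[{"hand":0.6,"dp":[-0.0536,-0.0202,0],"twist":[0,0,0]},{"hand":0.6,"dp":[-0.0536,-0.0202,0],"twist":[0,0,0]},{"hand":0.6,"dp":[-0.0536,-0.0202,0],"twist":[0,0,0]},{"hand":0.6,"dp":[-0.0536,-0.0202,0.03],"twist":[0,0,0]},{"hand":0.6,"dp":[-0.0536,-0.0202,0.03],"twist":[0,0,0]},{"hand":0.6,"dp":[0,0,0.06],"twist":[0,0,0]},{"hand":0.6,"dp":[0,0,0.04],"twist":[0,0,0]},{"hand":0.6,"dp":[0,0,0],"twist":[0,0,0]}]'
python3 - <<'E'
from h import *
o=get_obs();cm=cam("wrist",o);M=R.from_rotvec(o["orientation"]).as_matrix()
im=capture("wrist");cv2.imwrite("pics/w9.png",im)
print(o["ee_pos"],np.degrees(np.arctan2(M[1,0],M[0,0])),M[:,2],"d",M.T@(np.array([.4625,-.3669,.005])-o["ee_pos"]))
for l,z in {"driver_mid":.012,"driver_tip":.012}.items():
    for d in place_of("wrist",l)[:1]: 
        p=onz(cm,d["uv"],z);print(l,round(d["p"],2),np.round(d["uv"],1),p.round(4),"tool",(M.T@(p-o["ee_pos"])).round(4))
E
```

```text
time_s: 13.35
ee_pos: [0.4926, -0.0839, 0.2176]
orientation: [-1.9, -2.499, 0.001]
force: [1.2, -0.7, -0.3]
width: 0.605
grip_force: 0.0
time_s: 14.35
ee_pos: [0.4667, -0.3623, 0.0572]
orientation: [-1.897, -2.494, -0.003]
force: [-0.0, 0.7, 1.0]
width: 0.601
grip_force: 0.0
[ 0.46666996 -0.36227984  0.05721543] 105.49696479502713 [-0.00522461  0.00603501 -0.99996814] d [-0.0037145  -0.00507417  0.05220767]
driver_mid 0.8 [248.3 227.6] [ 0.462  -0.3655  0.012 ] tool [-0.0022 -0.0052  0.0452]
driver_tip 0.79 [246.6  53. ] [ 0.4347 -0.2667  0.012 ] tool [ 0.1003 -0.0052  0.046 ]
```

View pics/w9.png

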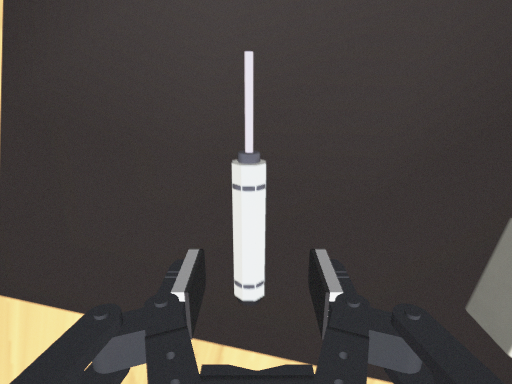

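The driver is lined up with the tool, slightly left of centre (column 249 vs 256). I'll re-read the settled pose.

Run:
```python
from h import *
o=get_obs();cm=cam("wrist",o);M=R.from_rotvec(o["orientation"]).as_matrix()
im=capture("wrist")
print(o["ee_pos"],np.degrees(np.arctan2(M[1,0],M[0,0])),M[:,2])
for l,z in {"driver_mid":.012,"driver_tip":.012}.items():
    for d in place_of("wrist",l)[:1]: 
        p=onz(cm,d["uv"],z);print(l,round(d["p"],2),np.round(d["uv"],1),p.round(4),"tool",(M.T@(p-o["ee_pos"])).round(4))
g=cv2.cvtColor(im,cv2.COLOR_BGR2GRAY);m=(g>110).astype(np.uint8);m=cv2.morphologyEx(m,3,np.ones((7,7)))
n,lab,st,ce=cv2.connectedComponentsWithStats(m);k=lab[220,250];uv=np.argwhere(lab==k)[:,::-1];print(st[k])
P=np.array([onz(cm,a,.012)[:2] for a in uv]);c=P.mean(0);w,V=np.linalg.eigh(np.cov(P.T));a=V[:,1]*np.sign(V[1,1]);s=(P-c)@a
mid=c+a*(s.max()-.105);print(s.min(),s.max(),np.degrees(np.arctan2(a[1],a[0])),mid, c+a*(s.min()+.051),"tool",M.T@(np.array([*mid,.012])-o["ee_pos"]))
```

```text
[ 0.46874909 -0.36421356  0.06211334] 105.52720688528923 [ 0.00160086 -0.00189744 -0.99999692]
driver_mid 0.59 [248.5 219.5] [ 0.4635 -0.3644  0.012 ] tool [ 0.0013 -0.0052  0.0501]
driver_tip 0.77 [242.9  46.6] [ 0.434  -0.2662  0.012 ] tool [ 0.1038 -0.0072  0.0499]
[ 229   46   34  245 5225]
-0.06570563370650473 0.09116054036626682 105.08602356641255 [ 0.46240851 -0.36696252] [ 0.46263395 -0.36779884] tool [-0.00083819 -0.00689689  0.05010825]
```

The driver's middle is confirmed at (0.4625,-0.3671). I'll correct by (-0.9, -6.7) mm, descend and grip.

```bash
python3 -m handwheel '[{"hand":0.6,"dp":[-0.0009,-0.0067,0],"twist":[0,0,0.4]},{"hand":0.6,"dp":[0,0,0.02],"twist":[0,0,0]},{"hand":0.6,"dp":[0,0,0.01],"twist":[0,0,0]},{"hand":0.6,"dp":[0,0,0],"twist":[0,0,0]},{"hand":0.6,"dp":[0,0,0],"twist":[0,0,0]}]'
python3 - <<'E'
from h import *
o=get_obs();M=R.from_rotvec(o["orientation"]).as_matrix()
print(o["ee_pos"],np.degrees(np.arctan2(M[1,0],M[0,0])),M[:,2],"d",M.T@(np.array([.4625,-.3671,.0055])-o["ee_pos"]))
E
```

```text
time_s: 15.28
ee_pos: [0.4621, -0.3666, 0.031]
orientation: [1.91, 2.494, -0.0]
force: [0.0, -1.0, -0.7]
width: 0.601
grip_force: 0.0
[ 0.46208977 -0.36661104  0.03104312] 105.11223540498558 [ 5.67985864e-04 -6.88507348e-04 -9.99999602e-01] d [-0.00055824  0.00025915  0.02554368]
```

```bash
python3 -m handwheel '[{"hand":0.55,"dp":[-0.0005,0.0002,0.015],"twist":[0,0,0]},{"hand":0.45,"dp":[0,0,0.01],"twist":[0,0,0]},{"hand":0.45,"dp":[0,0,0],"twist":[0,0,0]},{"hand":0,"dp":[0,0,0],"twist":[0,0,0]},{"hand":0,"dp":[0,0,0],"twist":[0,0,0]},{"hand":0,"dp":[0,0,0],"twist":[0,0,0]},{"hand":0,"dp":[0,0,0],"twist":[0,0,0]}]'
```

```text
time_s: 16.15
ee_pos: [0.4624, -0.3669, 0.0058]
orientation: [1.91, 2.494, -0.0]
force: [-0.6, -0.2, 3.3]
width: 0.212
grip_force: 59.4
```

Gripped. I'll lift, turn 4.9° and carry it to the driver pocket.

```bash
python3 -m handwheel '[{"hand":0,"dp":[0,0,-0.02],"twist":[0,0,0]},{"hand":0,"dp":[0,0,-0.05],"twist":[0,0,4.9]},{"hand":0,"dp":[0,0,-0.06],"twist":[0,0,0]},{"hand":0,"dp":[0,0,-0.06],"twist":[0,0,0]},{"hand":0,"dp":[0.0549,0.0139,0],"twist":[0,0,0]},{"hand":0,"dp":[0.0549,0.0139,0],"twist":[0,0,0]},{"hand":0,"dp":[0.0549,0.0139,0],"twist":[0,0,0]},{"hand":0,"dp":[0.0549,0.0139,0],"twist":[0,0,0]}]'
python3 -m handwheel '[{"hand":0,"dp":[0.0549,0.0139,0],"twist":[0,0,0]},{"hand":0,"dp":[0.0549,0.0139,0],"twist":[0,0,0]},{"hand":0,"dp":[0.0549,0.0139,0],"twist":[0,0,0]},{"hand":0,"dp":[0.0549,0.0139,0],"twist":[0,0,0]},{"hand":0,"dp":[0.0549,0.0139,0],"twist":[0,0,0]},{"hand":0,"dp":[0.0549,0.0139,0],"twist":[0,0,0]},{"hand":0,"dp":[0,0,0],"twist":[0,0,0]},{"hand":0,"dp":[0,0,0],"twist":[0,0,0]}]'
python3 -m handwheel '[{"hand":0,"dp":[0,0,0.045],"twist":[0,0,0]},{"hand":0,"dp":[0,0,0.03],"twist":[0,0,0]},{"hand":0,"dp":[0,0,0.01],"twist":[0,0,0]},{"hand":0,"dp":[0,0,0],"twist":[0,0,0]},{"hand":0,"dp":[0,0,0],"twist":[0,0,0]}]'
python3 - <<'E'
from h import *
o=get_obs();M=R.from_rotvec(o["orientation"]).as_matrix();cm=cam("wrist",o);cv2.imwrite("pics/w10.png",capture("wrist"))
print(o["ee_pos"],np.degrees(np.arctan2(M[1,0],M[0,0])),M[:,2],"d",M.T@(np.array([.5017,.1981,.0698])-o["ee_pos"]))
for l,z in {"driver_mid":o["ee_pos"][2]+.006,"driver_tip":o["ee_pos"][2]+.006}.items():
    for d in place_of("wrist",l)[:1]: 
        p=onz(cm,d["uv"],z);print(l,round(d["p"],2),np.round(d["uv"],1),"tool",(M.T@(p-o["ee_pos"])).round(4))
E
```

```text
time_s: 17.15
ee_pos: [0.4777, -0.139, 0.1954]
orientation: [-2.015, -2.41, -0.0]
force: [0.5, -0.2, -1.0]
width: 0.212
grip_force: 59.1
time_s: 18.15
ee_pos: [0.5014, 0.1979, 0.1952]
orientation: [-2.014, -2.411, 0.001]
force: [-1.8, -0.1, -0.8]
width: 0.214
grip_force: 59.1
time_s: 18.77
ee_pos: [0.5024, 0.198, 0.1117]
orientation: [2.015, 2.409, 0.003]
force: [0.3, -0.2, -0.8]
width: 0.215
grip_force: 59.1
[0.50238054 0.19795328 0.11174865] 100.18482706478068 [ 2.28728122e-03  3.52691494e-04 -9.99997322e-01] d [ 0.00026715 -0.00074092  0.04194704]
driver_mid 0.94 [259.3 267.7] tool [ 0.      0.0014 -0.006 ]
driver_tip 0.8 [256.4  26.9] tool [ 0.105   0.0002 -0.006 ]
```

View pics/w10.png

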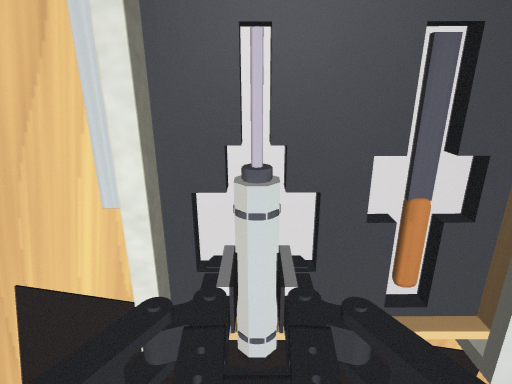

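The driver is centred over its pocket, shaft over the channel at column 257. I'll lower gently.

```bash
python3 -m handwheel '[{"hand":0,"dp":[0,-0.0003,0.018],"twist":[0,0,0]},{"hand":0,"dp":[0,0,0.012],"twist":[0,0,0]},{"hand":0,"dp":[0,0,0.006],"twist":[0,0,0]},{"hand":0,"dp":[0,0,0.003],"twist":[0,0,0]},{"hand":0,"dp":[0,0,0],"twist":[0,0,0]},{"hand":0,"dp":[0,0,0],"twist":[0,0,0]}]'
```

```text
time_s: 19.68
ee_pos: [0.5016, 0.1982, 0.0718]
orientation: [2.015, 2.41, 0.001]
force: [-0.4, 0.4, -1.0]
width: 0.213
grip_force: 59.1
```

```bash
python3 -m handwheel '[{"hand":0,"dp":[0,0,0.0015],"twist":[0,0,0]},{"hand":0,"dp":[0,0,0],"twist":[0,0,0]}]'; python3 -m handwheel '[{"hand":0,"dp":[0,0,0.0008],"twist":[0,0,0]},{"hand":0,"dp":[0,0,0],"twist":[0,0,0]}]'
```

```text
time_s: 19.92
ee_pos: [0.5013, 0.1981, 0.07]
orientation: [-2.015, -2.41, 0.0]
force: [0.4, -0.4, -1.2]
width: 0.212
grip_force: 59.1
time_s: 20.18
ee_pos: [0.5015, 0.1982, 0.0698]
orientation: [2.014, 2.41, 0.001]
force: [-1.3, -0.8, 4.8]
width: 0.207
grip_force: 59.7
```

Contact at 4.8 N. I'll release, rise and check.

```bash
python3 -m handwheel '[{"hand":0.43,"dp":[0,0,0],"twist":[0,0,0]},{"hand":0.43,"dp":[0,0,0],"twist":[0,0,0]},{"hand":0.43,"dp":[0,0,0],"twist":[0,0,0]},{"hand":0.43,"dp":[0,0,-0.015],"twist":[0,0,0]},{"hand":0.43,"dp":[0,0,-0.035],"twist":[0,0,0]},{"hand":0.43,"dp":[0,0,-0.05],"twist":[0,0,0]},{"hand":0.43,"dp":[0,0,-0.05],"twist":[0,0,0]},{"hand":0.43,"dp":[0,0,0],"twist":[0,0,0]}]'
python3 - <<'E'
from fit import *
capture("wrist");o=get_obs();cm=cam("wrist",o);im=capture("wrist");cv2.imwrite("pics/w11.png",im)
M=R.from_rotvec(o["orientation"]).as_matrix();print(o["ee_pos"],np.degrees(np.arctan2(M[1,0],M[0,0])))
for l,z in(("driver_mid",.076),("driver_tip",.076),("drawer_pull",.092)):
    for d in place_of("wrist",l)[:1]: print(l,d["p"],d["uv"],onz(cm,d["uv"],z).round(4))
E
```

```text
time_s: 21.18
ee_pos: [0.5027, 0.1984, 0.2239]
orientation: [2.011, 2.406, 0.011]
force: [0.3, 0.2, -1.3]
width: 0.433
grip_force: 0.0
[0.50172273 0.19824722 0.22139011] 100.2195294957261
driver_mid 0.93 [253.2, 179.4] [0.4991 0.1986 0.076 ]
driver_tip 0.76 [256.5, 54.2] [0.4833 0.3045 0.076 ]
drawer_pull 0.95 [154.6, 92.0] [0.4078 0.2613 0.092 ]
```

View pics/w11.png

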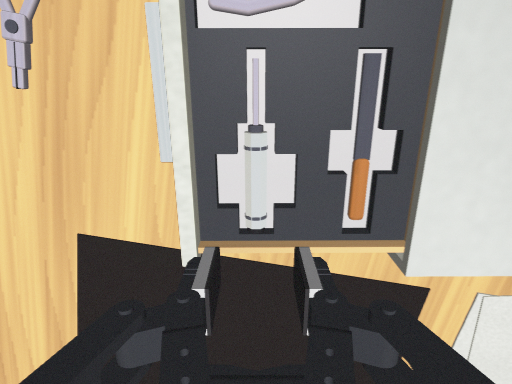

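The driver lies flat in its pocket, shaft in the channel; the pull is at (0.407,0.262). Next I go to a point in front of the lip, close the hand, and turn to face the drawer.

```bash
python3 -m handwheel '[{"hand":0.3,"dp":[0.0265,-0.0474,0],"twist":[0,0,0]},{"hand":0,"dp":[0.0265,-0.0474,0],"twist":[0,0,0]},{"hand":0,"dp":[0.0265,-0.0474,0],"twist":[0,0,0]},{"hand":0,"dp":[0,0,0],"twist":[0,0,-10]},{"hand":0,"dp":[0,0,0],"twist":[0,0,-10]},{"hand":0,"dp":[0,0,0],"twist":[0,0,-10]},{"hand":0,"dp":[0,0,0],"twist":[0,0,-10]},{"hand":0,"dp":[0,0,0],"twist":[0,0,-10]}]'
python3 -m handwheel '[{"hand":0,"dp":[0,0,0],"twist":[0,0,-10]},{"hand":0,"dp":[0,0,0],"twist":[0,0,-10]},{"hand":0,"dp":[0,0,0],"twist":[0,0,-10]},{"hand":0,"dp":[0,0,0],"twist":[0,0,-10]},{"hand":0,"dp":[0,0,0],"twist":[0,0,0]},{"hand":0,"dp":[0,0,0],"twist":[0,0,0]}]'
python3 - <<'E'
from h import *
capture("wrist");o=get_obs();cm=cam("wrist",o);im=capture("wrist");cv2.imwrite("pics/w12.png",im)
M=R.from_rotvec(o["orientation"]).as_matrix();print(o["ee_pos"],np.degrees(np.arctan2(M[1,0],M[0,0])),M[:,2],o["q"].round(2))
for l,z in(("drawer_pull",.092),):
    for d in place_of("wrist",l)[:2]:
        p=onz(cm,d["uv"],z);print(l,d["p"],d["uv"],p.round(4),"tool",(M.T@(p-o["ee_pos"])).round(4))
E
```

```text
time_s: 22.42
ee_pos: [0.347, 0.251, 0.2184]
orientation: [-0.798, -3.037, 0.002]
force: [0.9, 0.4, -0.6]
width: -0.002
grip_force: 0.0
time_s: 23.18
ee_pos: [0.3472, 0.2511, 0.2188]
orientation: [0.274, -3.129, 0.0]
force: [-0.9, -0.3, -0.3]
width: 0.001
grip_force: 0.0
[0.34723952 0.25111092 0.21892638] -169.9444795681018 [-6.19413448e-04 -2.06213584e-04 -9.99999787e-01] [ 0.35  0.18  1.63  0.    1.34 -1.4 ]
drawer_pull 0.69 [258.3, 250.0] [0.4091 0.2637 0.092 ] tool [-0.0632  0.0017  0.1269]
```

```bash
python3 -m handwheel '[{"hand":0,"dp":[0,0.001,0.05],"twist":[0,0,-0.1]},{"hand":0,"dp":[0,0,0.05],"twist":[0,0,0]},{"hand":0,"dp":[0,0,0.037],"twist":[0,0,0]},{"hand":0,"dp":[-0.02,0,0],"twist":[0,0,0]},{"hand":0,"dp":[-0.015,0,0],"twist":[0,0,0]},{"hand":0,"dp":[-0.008,0,0],"twist":[0,0,0]},{"hand":0,"dp":[-0.006,0,0],"twist":[0,0,0]},{"hand":0,"dp":[-0.006,0,0],"twist":[0,0,0]}]'
python3 -m handwheel '[{"hand":0,"dp":[-0.006,0,0],"twist":[0,0,0]},{"hand":0,"dp":[-0.006,0,0],"twist":[0,0,0]},{"hand":0,"dp":[-0.006,0,0],"twist":[0,0,0]}]'
```

```text
time_s: 24.32
ee_pos: [0.4008, 0.2619, 0.0823]
orientation: [0.282, -3.128, 0.0]
force: [-3.1, -1.1, 2.3]
width: -0.001
grip_force: 1.6
time_s: 24.7
ee_pos: [0.4193, 0.2653, 0.0822]
orientation: [0.282, -3.129, -0.0]
force: [-2.7, -1.4, 2.4]
width: 0.001
grip_force: 1.4
```

It is pushing at about 3 N. I continue at a moderate pace.

```bash
python3 -m handwheel '[{"hand":0,"dp":[-0.01,0,0],"twist":[0,0,0]},{"hand":0,"dp":[-0.015,0,0],"twist":[0,0,0]},{"hand":0,"dp":[-0.018,0,0],"twist":[0,0,0]},{"hand":0,"dp":[-0.018,0,0],"twist":[0,0,0]},{"hand":0,"dp":[-0.018,0,0],"twist":[0,0,0]},{"hand":0,"dp":[-0.018,0,0],"twist":[0,0,0]},{"hand":0,"dp":[-0.015,0,0],"twist":[0,0,0]},{"hand":0,"dp":[-0.01,0,0],"twist":[0,0,0]}]'
python3 -m handwheel '[{"hand":0,"dp":[-0.006,0,0],"twist":[0,0,0]},{"hand":0,"dp":[-0.004,0,0],"twist":[0,0,0]},{"hand":0,"dp":[-0.004,0,0],"twist":[0,0,0]},{"hand":0,"dp":[-0.004,0,0],"twist":[0,0,0]},{"hand":0,"dp":[-0.004,0,0],"twist":[0,0,0]},{"hand":0,"dp":[-0.004,0,0],"twist":[0,0,0]}]'
```

```text
time_s: 25.7
ee_pos: [0.5399, 0.2872, 0.082]
orientation: [-0.282, 3.129, 0.0]
force: [-3.6, 0.1, 2.2]
width: 0.001
grip_force: 1.5
time_s: 26.45
ee_pos: [0.5647, 0.2917, 0.082]
orientation: [0.282, -3.129, 0.0]
force: [-2.3, -1.4, -1.1]
width: -0.0
grip_force: 1.3
```

```bash
python3 -m handwheel '[{"hand":0,"dp":[-0.003,0,0],"twist":[0,0,0]},{"hand":0,"dp":[-0.003,0,0],"twist":[0,0,0]},{"hand":0,"dp":[-0.003,0,0],"twist":[0,0,0]},{"hand":0,"dp":[-0.003,0,0],"twist":[0,0,0]}]'
python3 -m handwheel '[{"hand":0,"dp":[-0.003,0,0],"twist":[0,0,0]},{"hand":0,"dp":[-0.003,0,0],"twist":[0,0,0]},{"hand":0,"dp":[-0.003,0,0],"twist":[0,0,0]}]'
```

```text
time_s: 26.95
ee_pos: [0.5765, 0.2939, 0.0821]
orientation: [0.282, -3.129, 0.0]
force: [-3.1, -1.4, -1.2]
width: -0.001
grip_force: 1.3
time_s: 27.32
ee_pos: [0.5815, 0.2948, 0.082]
orientation: [0.282, -3.118, 0.003]
force: [-27.7, -9.8, 12.5]
width: -0.002
grip_force: 14.4
```

The force rose to about 29 N, so the stop is reached. I'll back off, rise and check.

```bash
python3 -m handwheel '[{"hand":0,"dp":[0,0,0],"twist":[0,0,0]},{"hand":0,"dp":[0.005,0,0],"twist":[0,0,0]},{"hand":0,"dp":[0.02,0,0],"twist":[0,0,0]},{"hand":0,"dp":[0.05,0,0],"twist":[0,0,0]},{"hand":0,"dp":[0.03,0,-0.05],"twist":[0,0,0]},{"hand":0,"dp":[0,0,-0.06],"twist":[0,0,0]},{"hand":0,"dp":[0,0,-0.03],"twist":[0,0,0]},{"hand":0,"dp":[0,0,0],"twist":[0,0,0]}]'
python3 - <<'E'
from h import *
capture("wrist");o=get_obs();cm=cam("wrist",o);im=capture("wrist");cv2.imwrite("pics/w13.png",im)
a=np.array([np.cos(.178),np.sin(.178)])
for n,c in(("wrist",cm),("side",cam("side")),("scene",cam("scene"))):
    if n!="wrist": capture(n)
    for d in place_of(n,"drawer_pull")[:2]:
        p=onz(c,d["uv"],.092);print(n,d["p"],d["uv"],p.round(4),"along",((p[:2]-[.4080,.2625])@a).round(4))
cm=cam("side")
for n,l,z in(("side","spectacles",.002),("side","lens",.002),("side","pot",.002),("side","dropper",0),("scene","carton",0),("scene","lens",.002)):
    for d in place_of(n,l)[:1]: print(n,l,d["p"],np.round(d["uv"],1))
print(o["time_s"],o["force"])
E
```

```text
time_s: 28.32
ee_pos: [0.4834, 0.2773, 0.2252]
orientation: [-0.282, 3.121, 0.003]
force: [-0.3, 0.5, -1.2]
width: 0.003
grip_force: 0.0
side 0.6 [187.0, 293.1] [0.5894 0.3009 0.092 ] along 0.1853
scene 0.57 [365.7, 230.2] [0.5924 0.2974 0.092 ] along 0.1876
side lens 0.47 [321.4 167.4]
side pot 0.42 [319.5 167.4]
side dropper 0.64 [177.2 201.1]
scene carton 0.62 [132.5 245.3]
scene lens 0.54 [186.9 243.4]
28.375 [-0.06635656  0.13702174 -0.69808418]
```

The measured travel is about 187 mm. I'll check shutness numerically: the lip edge should be 27 mm in front of the unit's top edge.

Run:
```python
from h import *
o=get_obs();cm=cam("wrist",o);im=capture("wrist");g=cv2.cvtColor(im,cv2.COLOR_BGR2GRAY).astype(np.float32)
a=np.array([np.cos(.178),np.sin(.178)]);b=np.array([-a[1],a[0]]);base=np.array([.4080,.2625])
S=np.arange(.15,.27,.002)
for z in(.095,.116):
    pr=[]
    for s in S:
        v=[]
        for t in np.linspace(-.04,.04,15):
            u=proj(cm,[*(base+a*s+b*t),z])
            if 0<=u[0]<511 and 0<=u[1]<383: v.append(cv2.getRectSubPix(g,(1,1),(float(u[0]),float(u[1])))[0,0])
        pr.append(int(np.median(v)) if v else -1)
    print(z);print([(round(s*1000),p) for s,p in zip(S,pr)])
```

```text
0.095
[(150, 58), (152, 59), (154, 59), (156, 59), (158, 58), (160, 57), (162, 58), (164, 58), (166, 58), (168, 59), (170, 57), (172, 55), (174, 58), (176, 59), (178, 56), (180, 42), (182, 33), (184, 22), (186, 20), (188, 19), (190, 23), (192, 28), (194, 22), (196, 21), (198, 20), (200, 20), (202, 19), (204, 20), (206, 20), (208, 21), (210, 18), (212, 21), (214, 20), (216, 20), (218, 19), (220, 18), (222, 20), (224, 20), (226, 18), (228, 15), (230, 18), (232, 19), (234, 21), (236, 21), (238, 20), (240, 19), (242, 21), (244, 20), (246, 21), (248, 18), (250, 23), (252, 21), (254, 24), (256, 21), (258, 24), (260, 22), (262, 21), (264, 20), (266, 21), (268, 19), (270, 24)]
0.116
[(150, 59), (152, 59), (154, 60), (156, 60), (158, 58), (160, 58), (162, 54), (164, 71), (166, 38), (168, 24), (170, 22), (172, 21), (174, 21), (176, 27), (178, 23), (180, 20), (182, 19), (184, 18), (186, 18), (188, 20), (190, 20), (192, 19), (194, 19), (196, 21), (198, 21), (200, 21), (202, 20), (204, 19), (206, 21), (208, 17), (210, 17), (212, 18), (214, 21), (216, 20), (218, 19), (220, 19), (222, 22), (224, 21), (226, 22), (228, 20), (230, 18), (232, 21), (234, 22), (236, 20), (238, 19), (240, 20), (242, 19), (244, 19), (246, 20), (248, 22), (250, 21), (252, 21), (254, 21), (256, 21), (258, 20), (260, 18), (262, 20), (264, 18), (266, 20), (268, 19), (270, 18)]
```

The hand blocks the view, so I'll step back and repeat.

```bash
python3 -m handwheel '[{"hand":0,"dp":[0.05,0,-0.01],"twist":[0,0,0]},{"hand":0,"dp":[0.05,0,-0.01],"twist":[0,0,0]},{"hand":0,"dp":[0,0,0],"twist":[0,0,0]},{"hand":0,"dp":[0,0,0],"twist":[0,0,0]}]' | head -2
python3 - <<'E'
from h import *
capture("wrist");o=get_obs();cm=cam("wrist",o);im=capture("wrist");cv2.imwrite("pics/w14.png",im);g=cv2.cvtColor(im,cv2.COLOR_BGR2GRAY).astype(np.float32)
a=np.array([np.cos(.178),np.sin(.178)]);b=np.array([-a[1],a[0]]);base=np.array([.4080,.2625])
for z,S in((.095,np.arange(.17,.21,.001)),(.116,np.arange(.19,.23,.001))):
  for ts in((-.055,-.03),(.03,.055)):
    pr=[]
    for s in S:
        v=[]
        for t in np.linspace(*ts,12):
            u=proj(cm,[*(base+a*s+b*t),z]);v.append(cv2.getRectSubPix(g,(1,1),(float(u[0]),float(u[1])))[0,0])
        pr.append(int(np.median(v)))
    print(z,ts,round(S[0]*1000),u.round(),pr)
for d in place_of("wrist","drawer_pull")[:1]: p=onz(cm,d["uv"],.092);print(d["p"],d["uv"],p,(p[:2]-base)@a)
E
```

```text
time_s: 29.52
ee_pos: [0.384, 0.2589, 0.2424]
0.095 (-0.055, -0.03) 170 [230. 371.] [18, 19, 19, 21, 20, 22, 22, 21, 19, 20, 22, 20, 20, 19, 20, 18, 18, 20, 20, 19, 20, 19, 18, 21, 19, 18, 19, 19, 20, 18, 18, 18, 18, 18, 19, 19, 20, 19, 18, 19]
0.095 (0.03, 0.055) 170 [303. 371.] [17, 19, 18, 18, 19, 20, 23, 21, 22, 22, 21, 21, 22, 22, 21, 19, 18, 19, 20, 21, 19, 18, 17, 20, 18, 18, 19, 18, 18, 20, 19, 19, 19, 19, 19, 21, 20, 18, 16, 18]
0.116 (-0.055, -0.03) 190 [229. 400.] [20, 19, 17, 18, 21, 21, 22, 21, 23, 21, 22, 23, 22, 20, 20, 20, 20, 21, 21, 21, 21, 21, 21, 21, 21, 21, 22, 22, 22, 22, 22, 22, 22, 22, 22, 22, 22, 22, 22, 21, 21]
0.116 (0.03, 0.055) 190 [304. 400.] [18, 19, 20, 21, 20, 21, 20, 21, 19, 20, 19, 21, 19, 19, 21, 20, 20, 20, 19, 19, 19, 19, 19, 19, 19, 19, 20, 19, 19, 19, 19, 19, 18, 18, 18, 18, 18, 18, 17, 17, 17]
0.87 [258.6, 352.1] [0.58898495 0.29827109 0.092     ] 0.18445903001636552
```

```bash
python3 -m handwheel '[{"hand":0,"dp":[-0.06,0,0],"twist":[0,0,0]},{"hand":0,"dp":[-0.06,0,0],"twist":[0,0,0]},{"hand":0,"dp":[-0.06,0,0],"twist":[0,0,0]},{"hand":0,"dp":[-0.06,0,0],"twist":[0,0,0]},{"hand":0,"dp":[0,0,0],"twist":[0,0,0]},{"hand":0,"dp":[0,0,0],"twist":[0,0,0]}]' | head -2
python3 - <<'E'
from h import *
capture("wrist");o=get_obs();cm=cam("wrist",o);im=capture("wrist");cv2.imwrite("pics/w15.png",im);g=cv2.cvtColor(im,cv2.COLOR_BGR2GRAY).astype(np.float32)
a=np.array([np.cos(.178),np.sin(.178)]);b=np.array([-a[1],a[0]]);base=np.array([.4080,.2625])
for z,S in((.095,np.arange(.17,.21,.001)),(.102,np.arange(.18,.215,.001)),(.116,np.arange(.19,.23,.001))):
  for ts in((-.055,-.03),(.03,.055)):
    pr=[]
    for s in S:
        v=[]
        for t in np.linspace(*ts,12):
            u=proj(cm,[*(base+a*s+b*t),z]);v.append(cv2.getRectSubPix(g,(1,1),(float(u[0]),float(u[1])))[0,0])
        pr.append(int(np.median(v)))
    print(z,ts,round(S[0]*1000),u.round(),pr)
for d in place_of("wrist","drawer_pull")[:1]: p=onz(cm,d["uv"],.092);print(d["p"],d["uv"],p,(p[:2]-base)@a)
E
```

```text
time_s: 30.42
ee_pos: [0.6196, 0.3016, 0.2412]
0.095 (-0.055, -0.03) 170 [223. 174.] [118, 116, 116, 115, 115, 115, 115, 114, 113, 104, 90, 120, 119, 121, 119, 118, 120, 60, 125, 118, 121, 121, 119, 118, 120, 121, 120, 121, 127, 102, 70, 103, 134, 135, 136, 137, 139, 141, 141, 140]
0.095 (0.03, 0.055) 170 [314. 174.] [115, 114, 113, 112, 114, 118, 118, 117, 118, 104, 98, 127, 122, 121, 121, 122, 124, 66, 130, 123, 122, 121, 121, 123, 125, 124, 123, 123, 127, 96, 70, 104, 132, 133, 132, 132, 132, 132, 134, 133]
0.102 (-0.055, -0.03) 180 [222. 181.] [118, 120, 121, 120, 119, 99, 88, 121, 119, 122, 121, 119, 119, 121, 120, 120, 124, 112, 79, 92, 129, 135, 136, 137, 139, 140, 140, 140, 139, 139, 137, 138, 137, 138, 62]
0.102 (0.03, 0.055) 180 [315. 181.] [125, 122, 121, 121, 123, 99, 96, 127, 122, 121, 121, 122, 123, 124, 123, 123, 126, 107, 75, 93, 129, 133, 133, 131, 133, 133, 133, 133, 133, 134, 134, 134, 134, 138, 62]
0.116 (-0.055, -0.03) 190 [221. 203.] [121, 119, 121, 125, 104, 71, 106, 135, 136, 137, 137, 139, 140, 139, 137, 137, 137, 138, 138, 139, 51, 42, 66, 66, 82, 124, 133, 132, 132, 132, 132, 131, 132, 132, 132, 132, 132, 132, 132, 132, 131]
0.116 (0.03, 0.055) 190 [317. 203.] [124, 122, 123, 127, 98, 70, 106, 132, 133, 132, 133, 133, 133, 133, 133, 133, 134, 134, 135, 138, 51, 84, 65, 65, 83, 122, 130, 130, 131, 130, 131, 131, 131, 131, 131, 131, 131, 131, 130, 131, 130]
0.61 [257.9, 150.5] [0.59255242 0.2982792  0.092     ] 0.18797156930271283
```

The lip edge measures 187.5 mm and the unit's top edge 214.5 mm, a gap of 27.0 mm, so the drawer is fully shut. The robot is clear of everything.

```bash
python3 -c "
from cell import *
print(hand_in())"
```

```text
the job is handed in; nothing more can be done
None
```

The pliers and screwdriver are laid flat in their pockets, the drawer is fully shut (measured 27 mm lip gap), nothing else was touched, and the job was handed in at about 31 s; I viewed 12 pictures, two over the limit of 10.

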